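# Slide a photo into the scanner's reference corner and shut the lid

### The job

Get the photo ready for scanning: under the half-raised lid of the flatbed scanner, press on the photo from above and slide it over the glass until it lies square against the rim in the corner next to the red marker. Then, with the photo in place, swing the lid fully shut, and leave the mouse, the phone and the highlighter round the scanner where they are.

Things in the scene. Friction and masses are not known exactly. Their poses are not given: they have to be found in the camera images.
- scanner: grey flatbed scanner, fixed, 235 x 280 x 41 mm; origin: centre of its underside on the desk; x points to its hinge side (on the left, seen from the robot), y toward the robot, z up. Slick dark glass at z = 34 mm, x = -77.5 to 87.5, y = -115 to 115 mm; rim 7 mm above it on all sides (upright inner faces at the glass edges; 16 mm wide at -x). Beyond that rim a black strip, top z = 36.5 mm
- photo: landscape photo on a stiff board, 105 (x) x 148 (y) x 4 mm, about 60 g, too wide to grip; loose on the glass near the hinge side, slightly askew; origin: centre of its underside (z = 34 mm flat on the glass). Home in the corner its centre is at scanner x = -25 mm and y = +41 mm (red marker at +y) or -41 mm (at -y)
- red_marker: red tab 18 x 30 x 5 mm fixed on the black strip (scanner x = -104.5 mm, the side away from the hinge), at its near (scanner y = +115 mm) or far (-115 mm) end: it shows the reference corner of the glass; origin at the centre of its underside, z = 37 mm. A like tab in grey at the other end means nothing
- lid (a joint): scanner lid, black, white below: panel 196 (out from the hinge) x 272 (y) x 12 mm, with a 70 mm wide grey tab jutting 9 mm at mid free edge. 0 = shut, grows as it opens (rad), stops at 0.95; starts at 0.8 to 0.95, overhanging the glass. A stiff hinge keeps it where left; 1 to 3 N at the free edge turns it. Shut, its top is 55 mm over the desk and it clears the photo by 5 mm
- lid_hinge (a point): middle of the hinge line of the lid, at scanner x = +112.5 mm, y = 0, z = 45 mm; the line runs along scanner y; the lid's free edge swings up toward +z and +x as it opens
- lid_edge (a point): point on the lid's upper (outer) face at mid-width, 10 mm in from the panel's free edge; moves with the lid; 190 mm out from the hinge line and 10 mm above it when shut
- mouse: bystander: dark computer mouse, 104 x 60 x 38 mm, on the desk to the right of the scanner; origin at the centre of its underside
- phone: bystander: black phone lying flat, 147 x 72 x 8 mm, on the desk to the left of the scanner, beyond the hinge; origin at the centre of its underside
- highlighter: bystander: yellow highlighter, 18 x 112 x 15 mm, on the desk beyond the far end of the scanner; origin at the centre of its underside
Not all that is in view belongs to the job. Leave any pink or purple look-alike of the photo alone.

How it is judged:
By the outcome, as a careful person would: the job done as asked, in the order asked, and still so for the second after the job is handed in, with the robot touching nothing.
It also fails if it takes over 45 s, if anything falls off the work surface, if the arm or the gripper's body presses on something with over 40 N, if the wrist force passes 120 N, or if a joint passes its speed limit or range.

### The arm

A 7-joint arm with a two-finger parallel gripper is mounted at the origin on a cart in front of the work surface, level with it; the furniture and walls round the work are solid. World frame = base frame: x ahead of the robot, y to its left, z up, the work surface at z = 0. Lengths are in mm, angles in rad, forces in N, time in s.
With the tool pointing down it reaches from about 350 to 900 mm from the base axis. Payload 19.9 kg.
Tool frame: the origin (TCP) lies at the very end of the fingers, on their centre line; the grasp point (between the pads) lies 19 mm behind it; z points along the fingers, y is the line along which they close (so a half turn about z gives the same grasp; the last joint's range is limited). The gripper opens to 94 mm and grips with 3 to 60 N. Pads are 16 mm wide; open, the fingers measure 119 mm over their backs; the gripper's body (75 mm by 177 mm) begins 78 mm behind the grasp point.
Start: joints at [1.159, 0.417, -0.01, 1.614, 0.005, 1.111, -0.053], TCP at [225.885, -582.73, 205.425] pointing down, gripper open.
Joint ranges: [-2.81, 2.81], [-0.39, 2.02], [-1.27, 1.25], [0.06, 2.57], [-1.19, 4.33], [0.19, 2], [-2.82, 2.82]. Speed limits (rad/s): [1.89, 1.89, 2.39, 2.39, 3.01, 3.01, 3.01].

### API

Orientations are given as [roll, pitch, yaw] about the fixed x, y, z axes, in that order (R = Rz(yaw) Ry(pitch) Rx(roll)).
In Python, from workcell import bot, viewer, job gives the robot as it stands.
- The arm moves only by the shell command python3 -m crank 'ROWS' [FORCE]. ROWS is JSON, a list of rows, each a list of 3 entries, a list of its own where there are three numbers: the shift along the tool's x, y, z in units of 40 mm (1.0 is 40 mm), then the turn, a rotation vector about the tool's x, y, z in units of 6 degrees (1.0 is 6 degrees), then the opening, from -1 (shut) to 1 (fully open), so that 0 is half open. In form: [[[dx, dy, dz], [wx, wy, wz], fingers], ...]. A call has exactly 8 rows; each row shifts and turns the commanded pose from where the row before left it, along the tool's axes as they then stand; what a row does not reach is not made up. A row lasts 1/8 s, in which the tool goes at most 62.5 mm and 10.7 degrees, less where a joint would pass 70% of its speed; a pose out of reach is approached as far as the arm can. A call is refused whole if a number of a shift passes 1 or a number of a turn 1, either way. A call with a gripper value outside its range is refused whole. The fingers move at their own pace and stop on an object; FORCE is the grip in N (left out, the last holds). Time passes only in rows, so rows that do not move let the fingers close, or fill a call up. It gives the time, the measured TCP pose, the force, the opening and the grip force at its end, in the units of the state.
- bot.read_state(): the state, without advancing time (a new reading comes with each control period).
- viewer.get_image(name): name is "side" or "top"; returns a dict with "image" (480x640x3 uint8, red, green, blue), "intrinsics" (3x3 intrinsics, pixels), "k1" (the pictures are not rectified: a ray, as slopes to the right and down, at radius r is drawn at 1 + k1 r^2 times it, then the intrinsics apply), "T" (4x4, takes a point from camera to world coordinates). Camera axes: x right, y up, looking along -z (the intrinsics and any distortion apply to the point x, -y, -z); pixel columns grow to the right and rows downward; lengths in mm; the calibration is good to about 2 mm. A picture is of the moment at which its call begins. There is no depth.
- job.close_job(): hands the job in; it is judged then, once.
Trained networks look in a picture, given as the dict that the camera call returned (one of the last four; its "shot" number tells which), for a name from the list of things; names that differ only in an ending like _2 or _b are one class to them, and where a whole thing is asked for, a point or a joint stands for the part that bears it (a point fixed in the world has none). Each returns a list of dicts, best first, with "p" (0 to 1); they miss things now and then, are a little off and sometimes report something else, mostly with a low value. They report only what shows in the picture. A call takes as long as a camera call. They do not tell look-alikes from the thing itself.
- viewer.silhouettes(picture, thing): "region" (480x640 bool, what is visible of it) and "xy" ([column, row] in pixels, amid what is visible of it).
The state is a dict: "t": time; "joint_positions": joint angles; "qd": joint speeds; "joint_torque": joint torques, N m; "ee_pos": TCP position; "tool_rot": TCP orientation; "contact_force": force on the tool from outside, world axes, zero at the start; "ft_torque": the same for the moment, N m; "finger_gap": opening from 0.0 (shut) to 1.0 (fully open); "grip_force": force on a finger pad.
Only numpy, scipy, OpenCV 4.12 (cv2) and the standard library are available. Lean on these libraries where they do the work, as an engineer would, in place of code of your own. Each camera call takes 0.05 s, during which the arm holds its last target. There are 200 camera calls.

## Working session

There is one attempt and no reset: what is moved stays moved. The work goes in short steps, Python scripts to look and compute and a shell command to move; the robot and the scene stay as the last step left them, time stands still between calls to the robot, and variables do not carry over. Pictures are saved under pics/ and viewed, at most 10 in all, crops included, and the job is handed in when it is done.

```bash
mkdir -p pics; ls
python3 - <<'E'
from workcell import bot, viewer, job
import cv2, numpy as np
s=bot.read_state(); print({k:np.round(v,3).tolist() for k,v in s.items()})
ims=[]
for n in("side","top"):
    p=viewer.get_image(n); cv2.imwrite(f"pics/{n}0.png",p["image"][:,:,::-1])
    print(n,np.round(p["intrinsics"],1).tolist(),p["k1"],np.round(p["T"],3).tolist())
    for t in["scanner","photo","red_marker","lid","mouse","phone","highlighter"]:
        for d in viewer.silhouettes(p,t)[:2]: print(t,round(d["p"],2),np.round(d["xy"]),d["region"].sum())
E
```

```text
pics
{'t': 0.0, 'joint_positions': [1.159, 0.418, -0.01, 1.614, 0.005, 1.111, -0.053], 'qd': [-0.003, 0.0, -0.001, 0.001, -0.0, -0.001, -0.001], 'joint_torque': [0.003, -85.125, 0.64, -42.599, -0.049, 0.019, 0.0], 'ee_pos': [225.75, -582.379, 204.81], 'tool_rot': [-3.14, 0.0, 0.37], 'contact_force': [0.276, -0.617, 0.787], 'ft_torque': [0.001, 0.053, -0.043], 'grip_force': 0.0, 'finger_gap': 1.004}
side [[532.9, 0.0, 316.5], [0.0, 532.9, 238.7], [0.0, 0.0, 1.0]] -0.11900467727939291 [[-0.12, -0.713, 0.691, 1328.832], [0.993, -0.083, 0.087, 112.942], [-0.005, 0.696, 0.718, 833.123], [0.0, 0.0, 0.0, 1.0]]
scanner 0.79 [364. 232.] 11752
photo 0.82 [355. 248.] 1808
photo 0.59 [206. 353.] 4037
red_marker 0.51 [306. 288.] 116
lid 0.93 [377. 210.] 4479
mouse 0.88 [259. 268.] 1133
phone 0.92 [434. 242.] 1672
highlighter 0.88 [345. 324.] 584
highlighter 0.23 [362. 233.] 11886
top [[561.4, 0.0, 321.6], [0.0, 561.4, 241.8], [0.0, 0.0, 1.0]] 0.028883172853637385 [[0.026, 0.988, -0.151, 452.209], [-1.0, 0.027, 0.01, 41.468], [0.014, 0.15, 0.989, 1082.256], [0.0, 0.0, 0.0, 1.0]]
scanner 0.86 [283. 273.] 18541
photo 0.95 [415. 137.] 3686
photo 0.75 [445. 338.] 4603
red_marker 0.52 [265. 274.] 11328
red_marker 0.35 [301. 273.] 734
lid 0.81 [260. 273.] 11063
lid 0.44 [388. 239.] 1545
mouse 0.66 [387. 240.] 1581
phone 0.98 [197. 302.] 3022
phone 0.36 [284. 272.] 18474
highlighter 0.79 [297. 179.] 390
```

View pics/side0.png

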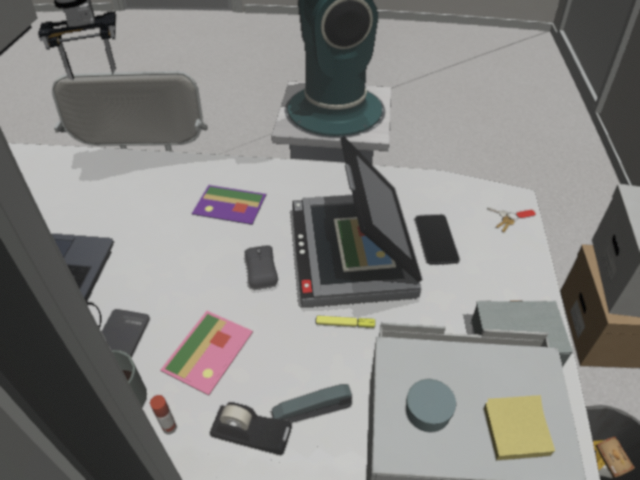

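View pics/top0.png

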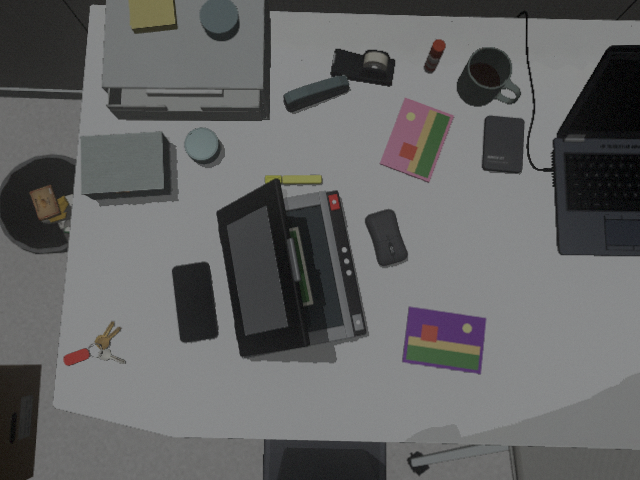

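The red marker is at the far end: side (307,286), top (334,202). The grey tab is at side (298,206), top (358,323). The photo shows partly under the lid, at side (355,245) and top (303,265). The pink and purple cards are decoys. I'll zoom in to get exact points.

Run:
```python
import cv2
a=cv2.imread("pics/side0.png")[135:310,280:430]; b=cv2.imread("pics/top0.png")[170:365,210:375]
a=cv2.resize(a,None,fx=3,fy=3,interpolation=cv2.INTER_CUBIC);b=cv2.resize(b,None,fx=2.1,fy=2.1,interpolation=cv2.INTER_CUBIC)
import numpy as np
H=max(a.shape[0],b.shape[0]);c=np.zeros((H,a.shape[1]+b.shape[1],3),np.uint8);c[:a.shape[0],:a.shape[1]]=a;c[:b.shape[0],a.shape[1]:]=b
c=np.clip(c*1.8,0,255).astype(np.uint8);print(c.shape);cv2.imwrite("pics/crop0.png",c)
```

```text
(525, 796, 3)
```

View pics/crop0.png

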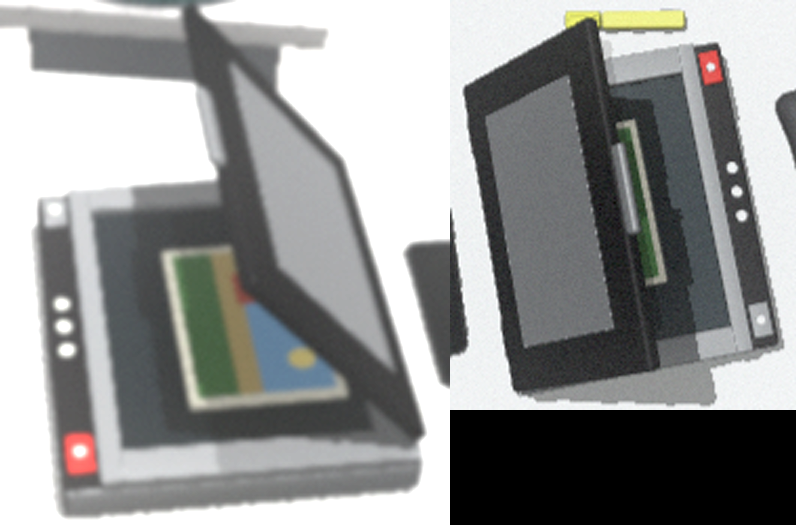

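```bash
cat > h.py <<'E'
import numpy as np
from scipy.optimize import least_squares
def proj(p,X):
    T=np.array(p["T"]);c=(np.atleast_2d(X)-T[:3,3])@T[:3,:3]
    u=np.c_[c[:,0],-c[:,1]]/(-c[:,2:3]); r2=(u**2).sum(1,keepdims=True); u=u*(1+p["k1"]*r2)
    K=np.array(p["intrinsics"]); return np.c_[u[:,0]*K[0,0]+K[0,2],u[:,1]*K[1,1]+K[1,2]]
def place(q,X):
    c,s=np.cos(q[2]),np.sin(q[2]);X=np.atleast_2d(X).astype(float)
    return np.c_[q[0]+c*X[:,0]-s*X[:,1],q[1]+s*X[:,0]+c*X[:,1],X[:,2]]
def lidpt(a,out,y,up): # scanner coords of lid point: out from hinge, up above the hinge line when shut
    return np.c_[112.5-np.cos(a)*out+np.sin(a)*up, y, 45+np.sin(a)*out+np.cos(a)*up]
E
python3 - <<'E'
from h import *
from workcell import viewer
import pickle
P={n:viewer.get_image(n) for n in("side","top")}
def fit(model,obs,q0):
    f=lambda q:np.concatenate([(proj(P[n],model(q,X))-o).ravel() for n,X,o in obs])
    r=least_squares(f,q0,loss="soft_l1");print(np.round(r.x,3).tolist(),"res",np.round(f(r.x),1).tolist());return r.x
m=[[-104.5,-115,42],[-104.5,115,42]]
sc=fit(place,[("side",m,[[306.7,286.3],[298.3,205.7]]),("top",m,[[334.3,201.9],[358.1,322.4]])],[500,0,1.6])
ph=fit(lambda q,X:place(sc,place(q,X)),[("side",[[-52.5,74,38],[-52.5,-74,38],[52.5,-74,38]],[[334,218.7],[344,271.7],[395.7,266.3]]),("top",[[-52.5,-74,38],[-52.5,74,38]],[[297.1,228.1],[312.4,304.3]])],[20,0,0])
f=lambda a,X:place(sc,lidpt(a[0],*np.array(X).T))
# top: free-edge upper corners ; side: bottom free-edge & hinge
a=fit(f,[("top",[[200,-136,10],[200,136,10]],[[276.7,179.5],[308.6,345.2]])],[.85])
print("glass corners side",proj(P["side"],place(sc,[[-77.5,-115,41],[-77.5,115,41],[87.5,-115,41]])).round(1).tolist())
for aa in (.8,.85,.9,.95): print(aa,proj(P["side"],f([aa],[[200,136,10],[200,-136,10],[200,136,-2],[200,-136,-2]])).round(0).tolist(),proj(P["top"],f([aa],[[200,-136,10],[200,136,10]])).round(0).tolist())
E
```

```text
[554.329, 88.571, 1.786] res [-1.0, -2.4, -1.0, -2.2, -1.0, -0.6, -0.8, -0.7]
[24.238, -7.687, 0.006] res [-0.0, -1.0, -0.8, -2.5, -0.2, -1.3, -0.4, -2.2, -0.7, -1.1]
[0.857] res [0.4, -2.3, -0.2, 0.6]
glass corners side [[319.8, 283.1], [309.5, 203.0], [404.3, 276.5]]
0.8 [[336.0, 138.0], [355.0, 232.0], [331.0, 142.0], [350.0, 236.0]] [[283.0, 177.0], [314.0, 345.0]]
0.85 [[339.0, 136.0], [360.0, 229.0], [335.0, 139.0], [354.0, 233.0]] [[278.0, 177.0], [309.0, 346.0]]
0.9 [[343.0, 133.0], [365.0, 226.0], [339.0, 136.0], [359.0, 230.0]] [[273.0, 177.0], [304.0, 347.0]]
0.95 [[348.0, 130.0], [370.0, 223.0], [343.0, 133.0], [364.0, 227.0]] [[267.0, 177.0], [299.0, 348.0]]
```

```bash
cat >> h.py <<'E'
SC=[554.33,88.57,1.786]
from scipy.spatial.transform import Rotation as Ro
def where(s):
    c,q=np.cos(SC[2]),np.sin(SC[2]);d=np.array(s["ee_pos"])-[SC[0],SC[1],0]
    R=Ro.from_euler("xyz",s["tool_rot"]);S=Ro.from_euler("z",SC[2])
    return np.array([c*d[0]+q*d[1],-q*d[0]+c*d[1],d[2]]),(S.inv()*R).as_matrix(),R,S
def report(x=None,tilt=None):
    "tilt deg: tool z leans to scanner +x; prints scanner-frame pose and steps to target (mm), in units"
    from workcell import bot
    s=bot.read_state();p,M,R,S=where(s)
    print("t",round(s["t"],2),"p_s",p.round(1),"toolz_s",M[:,2].round(3),"tooly_s",M[:,1].round(3),"F_s",S.inv().apply(s["contact_force"]).round(1),"q",np.round(s["joint_positions"],2),"gap",round(s["finger_gap"],2))
    if tilt is not None:
        t=np.radians(tilt);z=np.array([np.sin(t),0,-np.cos(t)]);y=np.array([0,-1,0]);G=np.c_[np.cross(y,z),y,z]
        print("turn units",(Ro.from_matrix(M.T@G).as_rotvec(True)/6).round(2))
    if x is not None: print("shift units, present tool axes",(M.T@(np.array(x)-p)/40).round(2))
E
python3 -m crank '[[[0,0,0],[0,0,-1],0.2],[[0,0,0],[0,0,-1],0.2],[[0,0,0],[0,0,-1],0.2],[[0,0,0],[0,0,-1],0.2],[[0,0,0],[0,0,-1],0.2],[[0,0,0],[0,0,-1],0.2],[[0,0,0],[0,0,-1],0.2],[[0,0,0],[0,0,-1],0.2]]'
python3 -m crank '[[[0,0,0],[0,0,-1],0.2],[[0,0,0],[0,0,-1],0.2],[[0,0,0],[0,0,-1],0.2],[[0,0,0],[0,0,-1],0.2],[[0,0,0],[0,0,-1],0.2],[[0,0,0],[0,0,-0.6],0.2],[[0,0,0],[0,0,0],0.2],[[0,0,0],[0,0,0],0.2]]'
python3 -c "
from h import *
report([-150,-8,190],0)"
```

```text
t: 1.9
ee_pos: [225.9, -582.7, 205.4]
tool_rot: [-3.142, -0.0, 1.211]
contact_force: [-0.3, -0.3, -0.3]
finger_gap: 0.599
grip_force: 0.0
t: 2.9
ee_pos: [225.9, -582.8, 205.5]
tool_rot: [-3.142, 0.0, 1.792]
contact_force: [0.1, 0.6, 0.2]
finger_gap: 0.602
grip_force: 0.0
t 2.9 p_s [-585.7  464.3  205.5] toolz_s [-0.  0. -1.] tooly_s [ 0.006 -1.    -0.   ] F_s [ 0.5 -0.2  0.2] q [ 1.36  0.43 -0.28  1.61  0.13  1.12  1.27] gap 0.6
turn units [-0.    0.    0.06]
shift units, present tool axes [10.82 11.88  0.39]
```

```bash
python3 -m crank '[[[0.7,0.8,0],[0,0,0],0.2],[[0.9,0.99,0],[0,0,0],0.2],[[0.9,0.99,0],[0,0,0],0.2],[[0.9,0.99,0],[0,0,0],0.2],[[0.9,0.99,0],[0,0,0],0.2],[[0.9,0.99,0],[0,0,0],0.2],[[0.9,0.99,0],[0,0,0],0.2],[[0.9,0.99,0],[0,0,0],0.2]]' | tail -1
python3 -m crank '[[[0.9,0.99,0],[0,0,0],0.2],[[0.9,0.99,0],[0,0,0],0.2],[[0.9,0.99,0],[0,0,0],0.2],[[0.9,0.99,0],[0,0,0],0.2],[[0.3,0.3,0],[0,0,0.06],0.2],[[0,0,0],[0,0.5,0],0.2],[[0,0,0],[0,1,0],0.2],[[0,0,0],[0,1,0],0.2]]' | tail -1
python3 -c "
from h import *
report([-100,-8,130],42)"
```

```text
grip_force: 0.0
grip_force: 0.0
t 4.9 p_s [-146.4  -11.7  205.8] toolz_s [ 0.261 -0.    -0.965] tooly_s [ 0. -1.  0.] F_s [ 0.5 -0.5  0.4] q [ 0.62  0.51 -0.62  1.59  0.03  1.19  0.25] gap 0.6
turn units [0.   4.47 0.01]
shift units, present tool axes [ 0.62 -0.09  2.13]
```

```bash
python3 -m crank '[[[0,0,0],[0,1,0],0.2],[[0,0,0],[0,1,0],0.2],[[0,0,0],[0,1,0],0.2],[[0,0,0],[0,1,0],0.2],[[0,0,0],[0,0.45,0],0.2],[[0,0,0.5],[0,0,0],0.2],[[0,0,0],[0,0,0],0.2],[[0,0,0],[0,0,0],0.2]]' | tail -1
python3 -c "
from h import *
report([15,-8,75],42)"
```

```text
grip_force: 0.0
t 5.9 p_s [-132.8  -12.   191.2] toolz_s [ 0.664  0.001 -0.747] tooly_s [ 0.002 -1.     0.   ] F_s [ 0.4 -0.7  0.8] q [ 0.79  0.74 -0.7   1.49 -0.22  1.35  0.46] gap 0.6
turn units [-0.01  0.06  0.02]
shift units, present tool axes [ 0.83 -0.1   4.63]
```

```bash
python3 -m crank '[[[0.1,0,0.6],[0,0,0],0.2],[[0.1,0,0.8],[0,0,0],0.2],[[0.1,0,0.8],[0,0,0],0.2],[[0.1,-0.1,0.8],[0,0,0],0.2],[[0.2,0,0.8],[0,0,0],0.2],[[0.2,0,0.8],[0,0,0],0.2],[[0,0,0],[0,0,0],0.2],[[0,0,0],[0,0,0],0.2]]' | tail -1
python3 - <<'E'
from h import *
report([15,-8,47],42)
from workcell import viewer
import cv2
for n,(r,c) in {"side":(135,240),"top":(170,210)}.items():
    p=viewer.get_image(n)["image"]
    cv2.imwrite(f"pics/{n}1.png",cv2.resize(p[r:r+195,c:c+195,::-1],None,fx=2.9,fy=2.9,interpolation=2))
    print(n)
a=cv2.imread("pics/side1.png");b=cv2.imread("pics/top1.png");import numpy as np
c=cv2.resize(np.hstack([a,b]),None,fx=.7,fy=.7);cv2.imwrite("pics/both1.png",np.clip(c*1.7,0,255).astype(np.uint8));print(c.shape)
E
```

```text
grip_force: 0.0
t 6.9 p_s [12.8 -8.2 75. ] toolz_s [ 0.665  0.    -0.747] tooly_s [ 0.001 -1.     0.001] F_s [-0.3 -0.1  0.9] q [ 0.65  0.8  -0.72  1.75 -0.25  0.97  0.43] gap 0.6
turn units [-0.    0.06  0.01]
shift units, present tool axes [-0.42 -0.01  0.56]
side
top
(396, 792, 3)
```

View pics/both1.png

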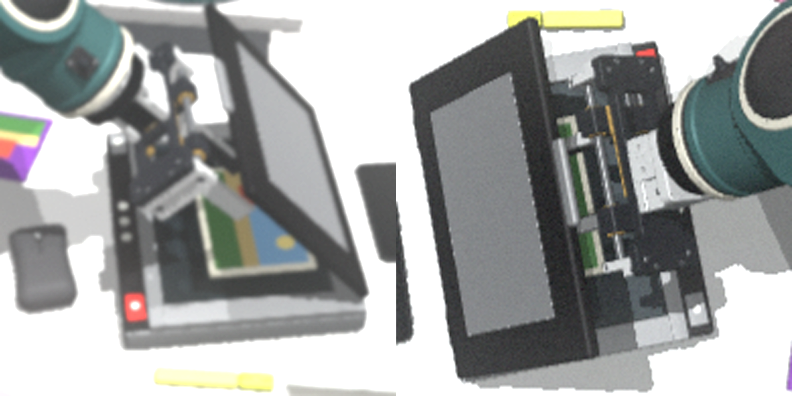

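The side view shows the open fingertips over the photo at about (230,205) in the crop. The lid and mouse are clear of the gripper. Next I'll lower until there is contact.

```bash
python3 -m crank '[[[-0.11,0,0.12],[0,0,0],0.2],[[-0.11,0,0.12],[0,0,0],0.2],[[-0.11,0,0.12],[0,0,0],0.2],[[-0.08,0,0.09],[0,0,0],0.2],[[-0.017,0,0.019],[0,0,0],0.2],[[-0.017,0,0.019],[0,0,0],0.2],[[-0.017,0,0.019],[0,0,0],0.2],[[0,0,0],[0,0,0],0.2]]' | tail -1
python3 -c "
from h import *
report([12,-8,43])"
```

```text
grip_force: 0.0
t 8.0 p_s [13.4 -7.6 47. ] toolz_s [ 0.665  0.001 -0.747] tooly_s [ 0.002 -1.     0.   ] F_s [ 0.3 -0.4  0.3] q [ 0.64  0.84 -0.71  1.75 -0.23  0.93  0.45] gap 0.6
shift units, present tool axes [-0.09  0.01  0.05]
```

```bash
python3 -m crank '[[[-0.017,0,0.019],[0,0,0],0.2],[[-0.017,0,0.019],[0,0,0],0.2],[[-0.017,0,0.019],[0,0,0],0.2],[[-0.017,0,0.019],[0,0,0],0.2],[[0,0,0],[0,0,0],0.2],[[0,0,0],[0,0,0],0.2],[[0,0,0],[0,0,0],0.2],[[0,0,0],[0,0,0],0.2]]' | tail -1
python3 -c "
from h import *
report()"
```

```text
grip_force: 3.9
t 9.0 p_s [13.5 -7.8 43.4] toolz_s [ 0.666  0.001 -0.746] tooly_s [ 0.002 -1.     0.   ] F_s [-2.1  2.5  7.4] q [ 0.64  0.85 -0.71  1.75 -0.23  0.92  0.45] gap 0.6
```

```bash
python3 -m crank '[[[-0.07,0,-0.062],[0,0,0],0.2],[[-0.14,0,-0.125],[0,0,0],0.2],[[-0.14,0,-0.125],[0,0,0],0.2],[[-0.14,0,-0.125],[0,0,0],0.2],[[-0.14,0,-0.125],[0,0,0],0.2],[[-0.14,0,-0.125],[0,0,0],0.2],[[-0.03,0,-0.027],[0,0,0],0.2],[[0,0,0],[0,0,0],0.2]]' | tail -1
python3 - <<'E'
from h import *
report()
from workcell import viewer
import cv2
p=viewer.get_image("side")["image"]
c=cv2.resize(p[160:310,260:420,::-1],None,fx=3.5,fy=3.5,interpolation=2);cv2.imwrite("pics/side2.png",np.clip(c*1.7,0,255).astype(np.uint8))
E
```

```text
grip_force: 3.3
t 10.0 p_s [-29.2  -8.   43.5] toolz_s [ 0.666  0.001 -0.746] tooly_s [ 0.002 -1.     0.   ] F_s [-0.5 -0.1  6.1] q [ 0.68  0.87 -0.69  1.7  -0.21  0.99  0.48] gap 0.6
```

View pics/side2.png

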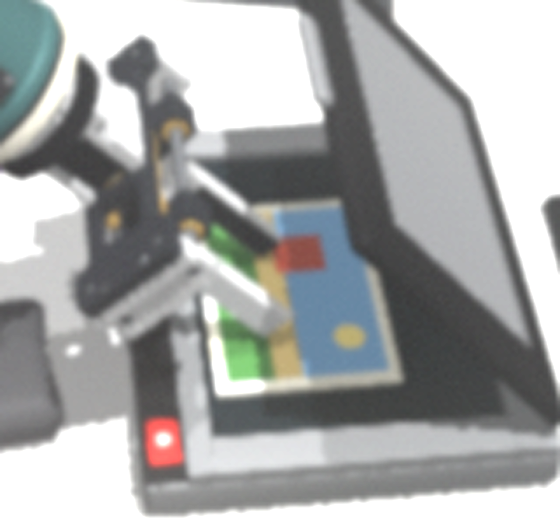

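The photo follows the fingers: its left edge is close to the rim, and its far corners are at about (225,395) and (400,380) in the crop. I'll push the last part in x, then slide it toward the marker end.

```bash
python3 -m crank '[[[-0.04,0,-0.035],[0,0,0],0.2],[[-0.04,0,-0.035],[0,0,0],0.2],[[-0.04,0,-0.035],[0,0,0],0.2],[[-0.04,0,-0.035],[0,0,0],0.2],[[-0.03,0,-0.027],[0,0,0],0.2],[[0,0,0],[0,0,0],0.2],[[0,0,0],[0,0,0],0.2],[[0,0,0],[0,0,0],0.2]]' | tail -1
python3 -c "
from h import *
report()"
```

```text
grip_force: 3.1
t 11.05 p_s [-38.6  -7.8  43.5] toolz_s [ 0.666  0.002 -0.746] tooly_s [ 0.003 -1.     0.   ] F_s [3.2 1.  5.7] q [ 0.69  0.87 -0.68  1.69 -0.21  1.    0.49] gap 0.61
```

```bash
python3 -m crank '[[[0,0.1,0],[0,0,0],0.2],[[0,0.15,0],[0,0,0],0.2],[[0,0.15,0],[0,0,0],0.2],[[0,0.15,0],[0,0,0],0.2],[[0,0.15,0],[0,0,0],0.2],[[0,0.13,0],[0,0,0],0.2],[[0,0.1,0],[0,0,0],0.2],[[0,0,0],[0,0,0],0.2]]' | tail -1
python3 - <<'E'
from h import *
report()
from workcell import viewer
import cv2
p=viewer.get_image("side")["image"]
c=cv2.resize(p[160:310,260:420,::-1],None,fx=3.5,fy=3.5,interpolation=2);cv2.imwrite("pics/side3.png",np.clip(c*1.7,0,255).astype(np.uint8))
E
```

```text
grip_force: 3.6
t 12.05 p_s [-38.7 -45.   43.4] toolz_s [ 0.666  0.002 -0.746] tooly_s [ 0.003 -1.    -0.   ] F_s [1.3 1.6 7.5] q [ 0.64  0.91 -0.67  1.6  -0.2   1.04  0.46] gap 0.6
```

View pics/side3.png

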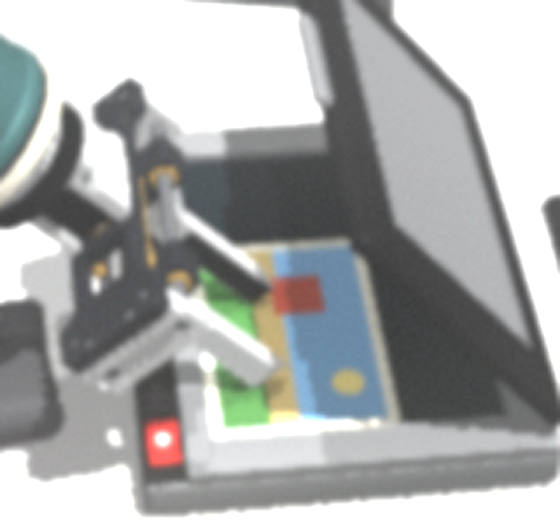

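The photo's far edge is now at the far rim (y≈420 in the crop). I'll push a little more in y, then re-press in x and check the forces.

```bash
python3 -m crank '[[[0,0.05,0],[0,0,0],0.2],[[0,0.05,0],[0,0,0],0.2],[[0,0.05,0],[0,0,0],0.2],[[0,0,0],[0,0,0],0.2],[[0,0,0],[0,0,0],0.2],[[0,0,0],[0,0,0],0.2],[[0,0,0],[0,0,0],0.2],[[0,0,0],[0,0,0],0.2]]' | tail -1
python3 -c "
from h import *
report()"
python3 -m crank '[[[-0.03,0.02,-0.027],[0,0,0],0.2],[[-0.03,0.02,-0.027],[0,0,0],0.2],[[-0.03,0.02,-0.027],[0,0,0],0.2],[[0,0,0],[0,0,0],0.2],[[0,0,0],[0,0,0],0.2],[[0,0,0],[0,0,0],0.2],[[0,0,0],[0,0,0],0.2],[[0,0,0],[0,0,0],0.2]]' | tail -1
python3 -c "
from h import *
report()"
```

```text
grip_force: 4.0
t 13.1 p_s [-38.8 -50.5  43.4] toolz_s [ 0.666  0.002 -0.746] tooly_s [ 0.003 -1.    -0.001] F_s [0.2 5.2 8.3] q [ 0.63  0.91 -0.67  1.58 -0.2   1.04  0.45] gap 0.6
grip_force: 3.1
t 14.1 p_s [-43.3 -53.2  43.5] toolz_s [ 0.666  0.002 -0.746] tooly_s [ 0.003 -1.    -0.   ] F_s [3.3 1.2 6.5] q [ 0.63  0.92 -0.67  1.57 -0.19  1.05  0.45] gap 0.6
```

```bash
python3 -m crank '[[[0.06,0,-0.07],[0,0,0],0.2],[[0.22,0,-0.25],[0,0,0],0.2],[[0.22,0,-0.25],[0,0,0],0.2],[[0,0,-0.8],[0,0,0],0.2],[[0,0,-0.9],[0,0,0],0.2],[[0,0,-0.9],[0,0,0],0.2],[[0,0,-0.9],[0,0,0],-1],[[0,0,-0.9],[0,0,0],-1]]' | tail -1
python3 - <<'E'
from h import *
report([-100,0,260],0)
from workcell import viewer
import cv2
a,b=[viewer.get_image(n)["image"][:,:,::-1] for n in("side","top")]
c=np.hstack([cv2.resize(a[160:310,270:420],None,fx=2.6,fy=2.6,interpolation=2),cv2.resize(b[170:320,240:390],None,fx=2.6,fy=2.6,interpolation=2)]);cv2.imwrite("pics/both4.png",np.clip(c*1.7,0,255).astype(np.uint8))
E
```

```text
grip_force: 0.0
t 15.1 p_s [-162.5  -53.4  206.6] toolz_s [ 0.665  0.001 -0.747] tooly_s [ 0.002 -1.     0.001] F_s [-0.1 -0.6 -0. ] q [ 0.73  0.8  -0.67  1.33 -0.21  1.44  0.43] gap 0.42
turn units [-0.   -6.94  0.02]
shift units, present tool axes [ 2.06 -1.33  0.04]
```

View pics/both4.png

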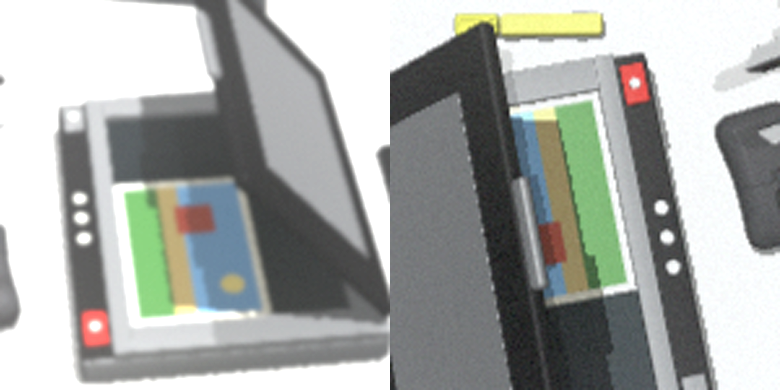

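Both views show the photo square and flush in the corner, next to the red marker (95,325 in the side crop and 635,82 in the top crop). Now for the lid.

```bash
python3 -m crank '[[[0,0,0],[0,-1,0],-1],[[0,0,0],[0,-1,0],-1],[[0,0,0],[0,-1,0],-1],[[0,0,0],[0,-1,0],-1],[[0,0,0],[0,-1,0],-1],[[0,0,0],[0,-1,0],-1],[[0,0,0],[0,-0.94,0],-1],[[0,0,-0.9],[0,0,0],-1]]' | tail -1
python3 -m crank '[[[0,0,-0.3],[0,0,0],-1],[[0.8,-0.2,0],[0,0,0],-1],[[0.8,-0.3,0],[0,0,0],-1],[[0.8,-0.3,0],[0,0,0],-1],[[0.8,-0.3,0],[0,0,0],-1],[[0.8,-0.2,0],[0,0,0],-1],[[0.6,0,0],[0,0,0],-1],[[0,0,0],[0,0,0],-1]]' | tail -1
python3 - <<'E'
from h import *
report([20,0,220],0)
for a in np.arange(.9,-.05,-.1): print(round(a,2),lidpt(a,190,0,10).round(0))
E
```

```text
grip_force: 0.0
grip_force: 0.0
t 17.2 p_s [ 24.   -0.8 252.7] toolz_s [ 0.002  0.    -1.   ] tooly_s [ 0.004 -1.    -0.   ] F_s [-0.8  0.5 -0.8] q [ 0.23  0.31 -0.6   1.7   0.19  1.18 -0.2 ] gap -0.0
turn units [-0.   -0.01  0.04]
shift units, present tool axes [-0.1  -0.02  0.82]
0.9 [[  2.   0. 200.]]
0.8 [[-13.   0. 188.]]
0.7 [[-26.   0. 175.]]
0.6 [[-39.   0. 161.]]
0.5 [[-49.   0. 145.]]
0.4 [[-59.   0. 128.]]
0.3 [[-66.   0. 111.]]
0.2 [[-72.   0.  93.]]
0.1 [[-76.   0.  74.]]
0.0 [[-78.   0.  55.]]
```

```bash
python3 -m crank '[[[-0.1,0,0.6],[0,0,0],-1],[[-0.15,0,0.6],[0,0,0],-1],[[-0.18,0,0.15],[0,0,0],-1],[[-0.18,0,0.15],[0,0,0],-1],[[-0.17,0,0.17],[0,0,0],-1],[[-0.17,0,0.17],[0,0,0],-1],[[-0.17,0,0.17],[0,0,0],-1],[[-0.17,0,0.17],[0,0,0],-1]]' | tail -1
python3 - <<'E'
from h import *
report([-31,0,161],0)
E
```

```text
grip_force: 0.5
t 18.2 p_s [-29.7  -1.3 165.2] toolz_s [ 0.001 -0.    -1.   ] tooly_s [ 0.002 -1.     0.   ] F_s [ 1.2 -0.2  0.2] q [ 0.28  0.41 -0.55  1.79  0.25  1.01 -0.15] gap 0.0
turn units [ 0.   -0.01  0.02]
shift units, present tool axes [-0.03 -0.03  0.1 ]
```

```bash
python3 -m crank '[[[-0.14,0,0.25],[0,0,0],-1],[[-0.14,0,0.25],[0,0,0],-1],[[-0.13,0,0.22],[0,0,0],-1],[[-0.13,0,0.22],[0,0,0],-1],[[-0.09,0,0.22],[0,0,0],-1],[[-0.09,0,0.22],[0,0,0],-1],[[-0.07,0,0.22],[0,0,0],-1],[[-0.07,0,0.22],[0,0,0],-1]]' | tail -1
python3 - <<'E'
from h import *
report([-68,0,58],0)
E
```

```text
grip_force: 0.4
t 19.2 p_s [-63.8  -1.3  92.2] toolz_s [ 0.001  0.    -1.   ] tooly_s [ 0.002 -1.    -0.   ] F_s [0.2 0.5 0.7] q [ 0.3   0.5  -0.51  1.84  0.31  0.88 -0.14] gap 0.01
turn units [-0.   -0.01  0.02]
shift units, present tool axes [-0.11 -0.03  0.85]
```

```bash
python3 -m crank '[[[-0.05,0,0.23],[0,0,0],-1],[[-0.03,0,0.23],[0,0,0],-1],[[-0.02,0,0.2],[0,0,0],-1],[[0,0,0.17],[0,0,0],-1],[[0,0,0.05],[0,0,0],-1],[[0,0,0.03],[0,0,0],-1],[[0,0,0.03],[0,0,0],-1],[[0,0,0],[0,0,0],-1]]' | tail -1
python3 - <<'E'
from h import *
report([-68,0,54],0)
E
```

```text
grip_force: 0.8
t 20.2 p_s [-67.5  -1.4  55.3] toolz_s [ 0.001 -0.    -1.   ] tooly_s [ 0.002 -1.     0.   ] F_s [ 0.5 -0.1  1.8] q [ 0.28  0.56 -0.49  1.85  0.34  0.81 -0.16] gap 0.01
turn units [ 0.   -0.01  0.02]
shift units, present tool axes [-0.01 -0.04  0.03]
```

Press the last millimetres until the force rises.

```bash
python3 -m crank '[[[0,0,0.02],[0,0,0],-1],[[0,0,0.02],[0,0,0],-1],[[0,0,0.02],[0,0,0],-1],[[0,0,0],[0,0,0],-1],[[0,0,0],[0,0,0],-1],[[0,0,0],[0,0,0],-1],[[0,0,0],[0,0,0],-1],[[0,0,0],[0,0,0],-1]]' | tail -1
python3 - <<'E'
from h import *
report()
E
```

```text
grip_force: 19.5
t 21.2 p_s [-67.5  -1.7  54.7] toolz_s [ 0.    -0.001 -1.   ] tooly_s [ 0.002 -1.     0.001] F_s [ 1.4 15.3 39.2] q [ 0.28  0.56 -0.48  1.85  0.35  0.81 -0.16] gap 0.0
```

The lid is against its stop at 54.7 mm. I'll back off straight up and check.

```bash
python3 -m crank '[[[0,0,-0.1],[0,0,0],-1],[[0,0,-0.4],[0,0,0],-1],[[0,0,-0.8],[0,0,0],-1],[[0,0,-0.9],[0,0,0],-1],[[-0.5,0,-0.9],[0,0,0],-1],[[-0.9,0,-0.5],[0,0,0],-1],[[-0.9,0,0],[0,0,0],-1],[[-0.9,0,0],[0,0,0],-1]]' | tail -1
python3 -m crank '[[[-0.9,-0.5,0],[0,0,0],-1],[[-0.9,-0.5,0],[0,0,0],-1],[[-0.9,-0.5,0],[0,0,0],-1],[[-0.9,-0.5,0],[0,0,0],-1],[[-0.5,0,0],[0,0,0],-1],[[0,0,0],[0,0,0],-1],[[0,0,0],[0,0,0],-1],[[0,0,0],[0,0,0],-1]]' | tail -1
python3 - <<'E'
from h import *
report()
from workcell import viewer
import cv2
P={n:viewer.get_image(n) for n in("side","top")}
for n,p in P.items():
    print(n,"shut-lid corners px",proj(p,place(SC,lidpt(0,np.array([200,200,4]),np.array([-136,136,136]),10))).round(0).tolist())
    for t in("mouse","phone","highlighter"): print(t,[(d["xy"],round(d["p"],2)) for d in viewer.silhouettes(p,t)[:1]])
c=np.hstack([cv2.resize(P["side"]["image"][140:340,230:470,::-1],None,fx=1.66,fy=1.66),cv2.resize(P["top"]["image"][150:350,160:400,::-1],None,fx=1.66,fy=1.66)]);cv2.imwrite("pics/end.png",np.clip(c*1.6,0,255).astype(np.uint8))
E
```

```text
grip_force: 0.0
grip_force: 0.0
t 23.2 p_s [-358.6   77.4  196.6] toolz_s [ 0.001 -0.    -1.   ] tooly_s [ 0.004 -1.     0.   ] F_s [ 0.4 -0.3  0.5] q [ 0.75  0.46 -0.45  1.62  0.21  1.12  0.46] gap 0.01
side shut-lid corners px [[316.0, 287.0], [304.0, 192.0], [391.0, 187.0]]
mouse [([260.9, 268.7], 0.92)]
phone [([437.7, 241.5], 0.67)]
highlighter [([351.1, 248.0], 0.63)]
top shut-lid corners px [[322.0, 191.0], [351.0, 335.0], [244.0, 356.0]]
mouse [([386.3, 239.6], 0.9)]
phone [([388.9, 239.0], 0.23)]
highlighter [([295.7, 181.6], 0.91)]
```

View pics/end.png

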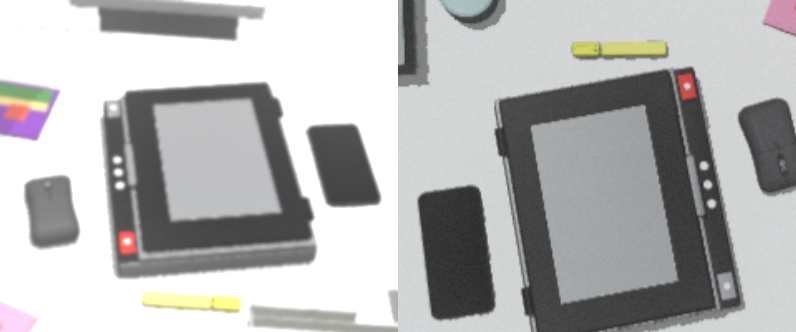

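The lid lies flat and shut, with its corners where predicted. The mouse, phone and highlighter haven't moved, and the arm is clear, so I'm handing in.

```bash
python3 -c "
from workcell import job
print(job.close_job())"
```

```text
the job is handed in; nothing more can be done
None
```

The job is handed in at about 23 s: the photo lay square in the red-marker corner in the last view before the lid went down, the lid is fully shut, and the mouse, phone and highlighter are where they were (the last press on the lid peaked at about 39 N).

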